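# Snap the bread core probe into its floating charging dock

### The job

Take the bread core-temperature probe from its white rest and snap its black handle down into both pairs of orange spring fingers of the blue charging dock, lying fully home on its seats, with its brass-banded butt end pushed right up against the dock's end stop. Press just hard enough to snap it in: do not drive the sprung plate down onto its bottom or put more than 20 N on its seats or stop. Then let go and leave everything else on the bench where it is.

Things in the scene. Friction and masses are not known exactly. Their poses are not given: they have to be found in the camera images.
- probe_center (a point): The probe: a straight round handle (black, diameter 22 mm, 150 mm long) with a thin steel needle (diameter 5 mm) sticking out 110 mm from one end; about 150 g. This point is the middle of the handle on its axis. Its x axis runs along the handle towards the needle. Grip it across the handle's middle. The probe starts lying level in the rest, its axis 45 mm above the bench.
- probe_butt (a point): Centre of the flat end face of the handle away from the needle (brass band beside it), 75 mm behind probe_center along -x.
- rest: White fixed rest, 160 x 70 mm foot plate 8 mm thick, with two V notches 14 mm wide at 60 mm either side of its middle, in which the handle lies along the rest's x axis; between the notches there is free room. Origin: centre of its underside, on the bench. The handle's axis lies 45 mm above it.
- dock: The charging dock's black fixed foot, 190 x 85 mm and 6 mm thick, on the bench; origin on the bench under the seat point, x along the dock away from the end stop, z up.
- dock_float: Blue plate (146 x 52 x 8 mm, underside 27 mm above the bench; origin in its underside) over the foot. Soft springs carry it: under load it sinks up to 18 mm (16.5 mm allowed), about 1 mm for each N beyond the first 2 N, and rises back slowly, being damped (sudden pushes meet more). So its resting place does not tell how far to push. Seats and fingers are slippery.
- dock_seat (a point): Where the middle of the handle must end up, but for the last touch to the stop. It is fixed to the blue plate and sinks with it; unloaded it is 65 mm above the bench, 30 mm above the plate's top. Its x axis runs along the dock away from the end stop, the way the needle must point; z is up. 76 mm of free room along x between the finger pairs for the gripper.
- seats: The grey parts on the blue plate: two seat blocks under the handle, 45 mm either side of dock_seat, 12 mm wide, tops 11 mm below dock_seat, and the end stop. They take no more than 20 N. Origin as that of the plate.
- clip_near (a point): Middle of the throat of the pair of orange spring fingers nearer the stop, 45 mm from dock_seat along -x and 6 mm above it; 14 mm wide along x. The mouth narrows from 38 mm (tips 17 mm above dock_seat) to a 19 mm throat. The 22 mm handle, laid on from above, is forced through both throats by a push that rises to 10 to 17 N in all; as it snaps in, the push suddenly drops by a few N.
- clip_far (a point): The same for the other, equal pair of orange fingers, 45 mm from dock_seat along +x. Once snapped into both pairs, the handle can be slid along x with a few newtons.
- end_stop (a point): Centre of the end stop's face, a rigid grey wall 36 mm wide, 75 mm from dock_seat along -x; its top is 12 mm above dock_seat. Lay the handle on a few mm clear of it (about 5 mm), snap it in, then slide it along -x until the butt touches.
- timer: White kitchen timer block 30 x 38 x 45 mm, bystander; origin under its centre.
- loaf: Brown loaf 200 x 100 x 85 mm, bystander; origin under its centre.
- bun: Brown bun, diameter 80 mm, 45 mm high, bystander; origin under its centre.
- spray: White bottle with yellow cap, diameter 62 mm, 130 mm high, bystander; origin under its centre.
- tin: Empty dark loaf tin 240 x 115 x 90 mm, bystander; origin under its centre.
- jar: Amber jar with red cap, diameter 72 mm, 100 mm high, bystander; origin under its centre.
There are look-alikes about, which are no part of the job. Leave any green look-alike of the rest alone.

How it is judged (in metres and radians):
On the way, in this order (a step that is already met when the one before it is completed fails the run):
1. the probe is lifted clear of its rest (z of probe_center in the frame of rest above 0.075 m), for 0.1 s.
2. the handle has snapped down onto its seats in both pairs of fingers (z of probe_center in the frame of dock_seat between -0.003 and 0.003 m and y of probe_center in the frame of dock_seat between -0.003 and 0.003 m and angle between the x axis of probe_center and the x axis of dock_seat, either way round below 0.04 rad), for 0.2 s.
At the end, for the whole second after the job is handed in: The handle lies in both pairs of spring fingers: its middle within 3 mm of the seat point in height and sideways and parallel to the dock within 0.04 rad, its butt end against the end stop (gap under 2 mm), needle pointing away from the stop, released and at rest (all of step 2 and x of probe_butt in the frame of dock_seat between -0.078 and -0.073 m and linear speed of probe below 0.02 m/s); the robot touches nothing.
It fails at once if more than 20 N of contact force is put on the dock's grey seats and end stop (contact force between anything else and seats above 20 N).
It fails at once if the sprung plate is pressed down by more than 16.5 mm, onto its bottom (z of dock_seat in the frame of dock below 0.0485 m).
It fails at once if a bystander is pushed more than 20 mm from its place (distance of any of loaf, bun, timer, spray, tin, jar from where it was at the start of the episode above 0.02 m).
It also fails if it takes over 58 s, if anything falls off the work surface, if the arm or the gripper's body presses on something with over 40 N, if the wrist force passes 120 N, or if a joint passes its speed limit or range.

### The arm

A 7-joint arm with a two-finger parallel gripper is mounted at the origin on the work surface. World frame = base frame: x ahead of the robot, y to its left, z up, the work surface at z = 0. Lengths are in mm, angles in rad, forces in N, time in s.
With the tool pointing down it reaches from about 425 to 825 mm from the base axis. Payload 3.6 kg.
Tool frame: the origin (TCP) lies at the very end of the fingers, on their centre line; the grasp point (between the pads) lies 19 mm behind it; z points along the fingers, y is the direction in which the jaws open and shut (so a half turn about z gives the same grasp; the last joint's range is limited). The gripper opens to 85 mm and grips with 20 to 120 N. Pads are 22 mm wide; open, the fingers measure 114 mm over their backs; the gripper's body (76 mm by 85 mm) begins 54 mm behind the grasp point. The pads swing forward as they close: fully open they stand 13 mm farther back than shut.
Start: joints at [1.28, 0.615, -0.013, 1.423, 0.008, 1.103, -0.04], TCP at [169.501, -627.481, 231.297] pointing down, gripper open.
Joint ranges: [-3.12, 3.12], [-0.3, 2.06], [-1.34, 1.32], [0.26, 2.42], [-1.36, 4.5], [0.01, 1.98], [-2.84, 2.84]. Speed limits (rad/s): [2.79, 2.79, 3.14, 3.14, 3.14, 3.14, 3.14].

### API

Orientations are given as a rotation vector (axis times angle).
In Python, from bench import manip gives the robot as it stands.
- The arm moves only by the tool drive_tool, never from a script. Its argument "commands" is text: rows parted by semicolons, each of 4 numbers parted by spaces: the shift along the world's x, y, z in units of 40 mm (1.0 is 40 mm), then the turn about the world's z in units of 6 degrees (1.0 is 6 degrees). In form: x y z yaw; .... A call has exactly 10 rows; each row is the pose to reach, as a shift and turn from the pose commanded when the call began; what a row does not reach only later rows make up. A row lasts 1/12 s, in which the tool goes at most 41.7 mm and 7.16 degrees, less where a joint would pass 70% of its speed; a pose out of reach is approached as far as the arm can. A call with a gripper value outside its range is refused whole. "gripper" is the closure, from 0 (fully open) to 1 (shut), set as the call begins (left out, the last holds). The fingers move at their own pace and stop on an object; "squeeze" is the grip in N (left out, the last holds). Time passes only in rows, so rows that repeat a pose let the fingers close, or fill a call up. It gives the time, the measured TCP pose, the force and the opening at its end, in the units of the state.
- manip.get_state(): the state, without advancing time (a new reading comes with each control period).
- manip.grab_frame(name): name is "scene" or "top" or "wrist"; returns a dict with "frame" (400x640x3 uint8, red, green, blue), "z_map" (400x640 float32, mm along the optical axis (not along the pixel's ray), 0 where there is no reading), "K" (3x3 intrinsics, pixels), "R" (3x3) and "t" (3): a world point X has camera coordinates R X + t. Camera axes: x right, y down, z forward; pixel columns grow to the right and rows downward; lengths in mm; the calibration is good to about 2 mm. A picture is of the moment at which its call begins.
- manip.close_job(): hands the job in, once; it reports no verdict.
The state is a dict: "clock": time; "q": joint angles; "qd": joint speeds; "joint_torque": joint torques, N m; "tcp_pos": TCP position; "tool_rot": TCP orientation; "wrist_force": force on the tool from outside, world axes, zero at the start; "ft_torque": the same for the moment, N m; "finger_gap": opening from 0.0 (shut) to 1.0 (fully open).
Only numpy, scipy, OpenCV 4.12 (cv2) and the standard library are available. Lean on these libraries where they do the work, as an engineer would, in place of code of your own. Each camera call takes 0.05 s, during which the arm holds its last target. There are 200 camera calls.

## Working session

There is one attempt and no reset: what is moved stays moved. The work goes in short steps, Python scripts to look and compute and a tool call to move; the robot and the scene stay as the last step left them, time stands still between calls to the robot, and variables do not carry over. Pictures are saved under pics/ and viewed, on a budget of 10 in all, crops included, one or two more only if the job needs it, and the job is handed in when it is done.

Besides the shell and the picture viewer there is one more tool, called in YAML: its name, and indented under it one key for each argument. drive_tool: Moves the arm, as the interface text tells. Its arguments: {"type":"object","properties":{"commands":{"type":"string"},"gripper":{"type":"number"},"squeeze":{"type":"number"}},"required":["commands"]}

```bash
mkdir -p pics; cat > h.py <<'E'
import numpy as np, cv2
from bench import manip
def grab(n):
    f=manip.grab_frame(n); np.savez(f'/tmp/{n}.npz',**f); return f
def cloud(f):
    K,R,t,z=f['K'],f['R'],f['t'],f['z_map']
    v,u=np.mgrid[:z.shape[0],:z.shape[1]]
    c=np.stack([(u-K[0,2])/K[0,0]*z,(v-K[1,2])/K[1,1]*z,z],-1)
    P=(c-t)@R; P[z==0]=np.nan; return P
E
python3 - <<'E'
from h import *
s=manip.get_state();print({k:np.round(v,3) for k,v in s.items()})
a=grab('scene');b=grab('top')
cv2.imwrite('pics/s.png',a['frame'][:,:,::-1]);cv2.imwrite('pics/t.png',b['frame'][:,:,::-1])
for f in(a,b):print(f['K'],f['R'],f['t'])
E
```

```text
{'clock': np.float64(0.0), 'q': array([ 1.281,  0.616, -0.013,  1.425,  0.008,  1.103, -0.04 ]), 'qd': array([ 0.001, -0.   ,  0.001, -0.001, -0.   ,  0.001, -0.002]), 'joint_torque': array([ 0.0000e+00, -4.6922e+01,  2.6000e-01, -1.7104e+01,  1.0000e-02,
        1.0000e-02,  0.0000e+00]), 'tcp_pos': array([ 169.26 , -626.775,  230.143]), 'tool_rot': array([-3.112e+00, -4.130e-01,  1.000e-03]), 'wrist_force': array([ 0.587, -0.075,  0.001]), 'ft_torque': array([-0.023, -0.036,  0.014]), 'finger_gap': np.float64(1.004)}
[[367.89303429   0.         316.2389279 ]
 [  0.         367.89303429 204.80856243]
 [  0.           0.           1.        ]] [[ 0.18793298  0.98207142 -0.01472843]
 [ 0.78181968 -0.15865513 -0.60298137]
 [-0.59450751  0.10180512 -0.79761929]] [ -90.11453065 -382.11498463 1336.90528303]
[[477.96413267   0.         314.15568384]
 [  0.         477.96413267 201.89203859]
 [  0.           0.           1.        ]] [[-0.02690687 -0.99948549 -0.0174578 ]
 [-0.98705794  0.02932612 -0.15765974]
 [ 0.15809059  0.01298973 -0.98733917]] [  15.44060181  547.99818411 1319.62831193]
```

View pics/s.png

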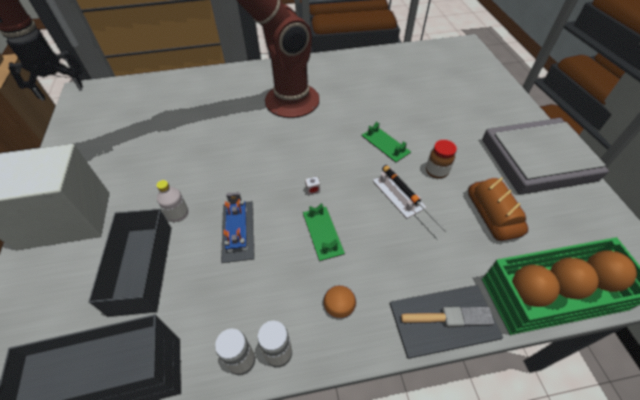

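View pics/t.png

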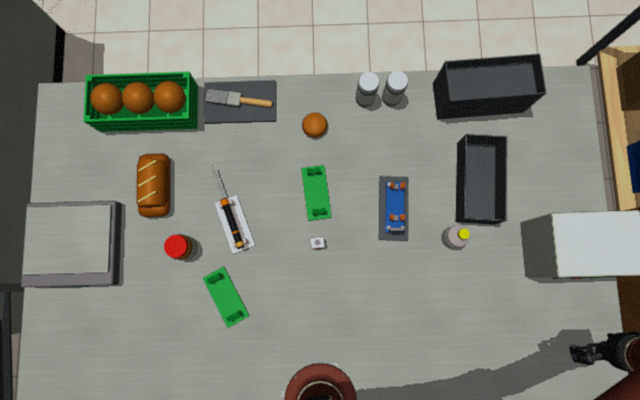

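```bash
python3 - <<'E'
from h import *
b=dict(np.load('/tmp/top.npz'));P=cloud(b);im=b['frame']
c1=cv2.resize(im[150:270,190:270],None,fx=5,fy=5,interpolation=cv2.INTER_CUBIC)
c2=cv2.resize(im[165:245,365:425],None,fx=6.5,fy=7.5,interpolation=cv2.INTER_CUBIC)
cv2.imwrite('pics/c.png',np.hstack([c1,c2])[:,:,::-1])
def fit(Q,n):
    m=Q.mean(0);u,s,v=np.linalg.svd(Q[:,:2]-m[:2],full_matrices=0);d=v[0]*np.sign(v[0,0]);p=(Q[:,:2]-m[:2])@v.T
    mid=(p.max(0)+p.min(0))/2@v+m[:2]
    print(n,len(Q),'mean',m.round(1),'mid',mid.round(1),'ang',np.degrees(np.arctan2(d[1],d[0])).round(2),'ext',np.ptp(p,axis=0).round(1),'z',np.percentile(Q[:,2],[5,50,95]).round(1))
hsv=cv2.cvtColor(im,cv2.COLOR_RGB2HSV).astype(int)
v,u=np.mgrid[:400,:640]
box=lambda a,b_,c,d:(u>a)&(u<b_)&(v>c)&(v<d)
w=box(205,262,155,260)
fit(P[w&(P[...,2]>42)],'handle z>42')
fit(P[w&(P[...,2]>4)&(P[...,2]<14)],'rest plate')
w=box(372,418,170,247)
fit(P[w&(P[...,2]>30)&(P[...,2]<40)&(hsv[...,0]>100)&(hsv[...,0]<130)&(hsv[...,1]>100)],'plate')
fit(P[w&(hsv[...,0]>100)&(hsv[...,0]<130)&(hsv[...,1]>130)],'blue')
o=w&(hsv[...,0]<20)&(hsv[...,1]>120);fit(P[o],'orange')
for lo,hi in((165,205),(205,240)): fit(P[o&(v>lo)&(v<hi)],f'orange{lo}')
fit(P[w&(P[...,2]>3)],'foot')
fit(P[w&(P[...,2]>60)&(v>222)],'stop?')
for vv in range(178,240,2): print(vv,P[vv,385:408:2,2].round(0))
E
```

```text
handle z>42 510 mean [508.9 237.6  51.9] mid [543.4 249.8] ang 19.65 ext [250.7  38.4] z [43.6 52.4 58.7]
rest plate 1150 mean [516.9 233.6   7.3] mid [548.2 237.8] ang 5.23 ext [322.6 184.7] z [ 4.2  6.8 12.2]
plate 595 mean [ 533.3 -228.7   35.3] mid [ 530.2 -229.4] ang -5.06 ext [145.3  53.9] z [31.1 35.3 39.4]Traceback (most recent call last):
  File "<stdin>", line 18, in <module>
  File "<stdin>", line 7, in fit
    u, s, vh = gufunc(a, signature=signature)
               ~~~~~~^^^^^^^^^^^^^^^^^^^^^^^^
    raise LinAlgError("SVD did not converge")
numpy.linalg.LinAlgError: SVD did not converge
```

View pics/c.png

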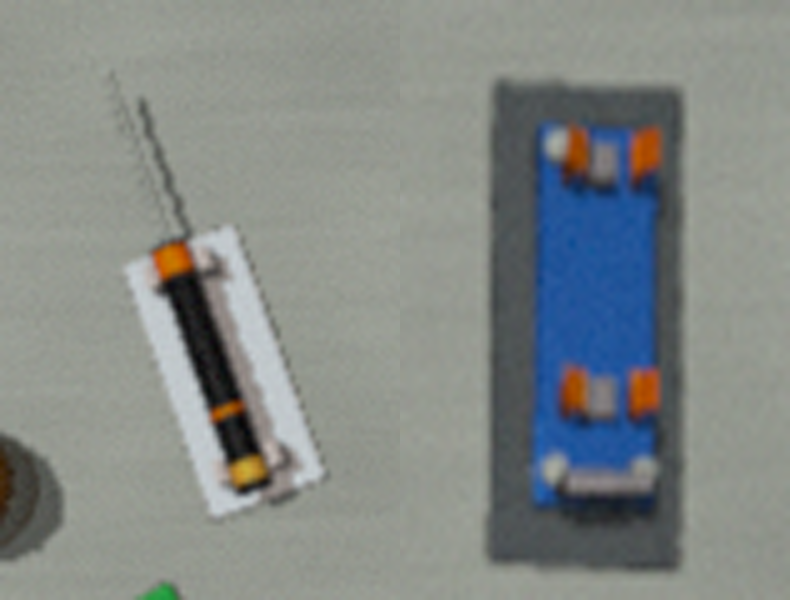

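The handle lies in the white rest with the needle up-left (top-image pixel (214,168)) and the brass butt at about (239,245). The dock's end stop is at the image bottom (395,231), so the dock's +x is roughly world +x.

```bash
cat >> h.py <<'E'
def fit(Q,n):
    Q=Q[~np.isnan(Q[:,0])]
    if len(Q)<5: print(n,len(Q));return
    (c,(a,b),th)=cv2.minAreaRect(Q[:,:2].astype(np.float32))
    m=np.median(Q,0);u,s,v=np.linalg.svd(Q[:,:2]-Q[:,:2].mean(0),full_matrices=0);d=v[0]*np.sign(v[0,0])
    print(n,len(Q),'mean',Q.mean(0).round(1),'rect',np.round(c,1),np.round((a,b,th),1),'pca',np.degrees(np.arctan2(d[1],d[0])).round(2),'z',np.percentile(Q[:,2],[5,50,95]).round(1))
E
python3 - <<'E'
from h import *
for n in('top','scene'):
    b=dict(np.load(f'/tmp/{n}.npz'));P=cloud(b);im=b['frame'];X,Y,Z=[P[...,i] for i in range(3)]
    hsv=cv2.cvtColor(im,cv2.COLOR_RGB2HSV).astype(int)
    hh,ss,vv=[hsv[...,i] for i in range(3)]
    print(n)
    pr=(np.abs(X-510)<110)&(np.abs(Y-237)<60)
    fit(P[pr&(Z>42)&(vv<70)],'black');
    fit(P[pr&(Z>35)&(hh<25)&(ss>150)&(X>540)],'collar')
    fit(P[pr&(Z>35)&(hh<30)&(ss>150)&(X<460)],'brass')
    fit(P[pr&(Z>3)&(Z<14)&(vv>150)],'restplate')
    dk=(np.abs(X-530)<120)&(np.abs(Y+228)<60)
    fit(P[dk&(hh>100)&(hh<130)&(ss>130)],'blue')
    o=dk&(hh<20)&(ss>120)
    for i,k in enumerate((X>535,X<535)):
        for j,l in enumerate((Y>-229,Y<-229)): fit(P[o&k&l],f'orange{i}{j}')
    fit(P[dk&(Z>3)&(Z<12)&(vv<110)&(ss<90)],'foot')
    fit(P[dk&(Z>60)&(X<475)&(ss<80)],'stop')
    for nm,x,y in(('timer',490,0),('bun',0,0)):pass
b=dict(np.load('/tmp/top.npz'));P=cloud(b)
for nm,u,v in(('timer',318,242),('greenrest',316,192),('spray',458,236),('jar',178,246),('tin',480,180)):print(nm,P[v,u].round(0))
E
```

```text
top
black 245 mean [494.5 233.2  53.8] rect [485.1 230.4] [128.   18.9  19. ] pca 19.17 z [48.5 53.9 59. ]
collar 44 mean [554.1 254.8  54.8] rect [553.3 256.1] [19.4 20.5 16.9] pca 83.58 z [50.3 54.4 59.9]
brass 34 mean [434.7 213.   54.5] rect [435.3 213.2] [15.9 18.4 27.9] pca -73.5 z [49.4 55.  58.2]
restplate 826 mean [502.6 233.7   7.3] rect [509.3 236.6] [118.7 218.5  90. ] pca 3.3 z [ 3.3  7.2 12.4]
blue 629 mean [ 532.  -228.    35.1] rect [ 529.6 -229.7] [ 52.2 143.4  85.9] pca -5.6 z [30.8 35.4 40.4]
orange00 19 mean [ 585.3 -218.7   73.3] rect [ 585.6 -219.7] [ 9.7 12.2 83.8] pca 0.72 z [40.9 78.  85.1]
orange01 22 mean [ 584.8 -248.2   76.4] rect [ 584.6 -248.2] [11.9 12.4 43.2] pca -10.69 z [69.5 78.1 84.5]
orange10 18 mean [ 495.2 -213.4   70.7] rect [ 496.  -214.9] [11.9  9.4  0.6] pca 12.28 z [49.3 75.7 85.3]
orange11 22 mean [ 494.  -242.8   71.4] rect [ 495.2 -244.1] [11.3 11.7 21. ] pca 6.97 z [35.6 78.9 85.2]
foot 733 mean [ 525.1 -223.7    7.1] rect [ 530.5 -229.1] [ 85.  188.   85.7] pca -1.7 z [ 3.4  7.  11.1]
stop 44 mean [ 461.2 -225.5   75.1] rect [ 462.4 -
[... 627 characters left out ...]
17. ] [ 3.9 11.2 89.5] pca 1.37 z [72.5 75.5 79.9]
orange01 20 mean [ 585.6 -246.1   75.4] rect [ 568.3 -250.2] [51.8  8.2 13.5] pca 17.27 z [68.7 78.7 83.6]
orange10 18 mean [ 486.6 -212.8   69.4] rect [ 483.6 -212.8] [41.1 12.4 21.2] pca 16.73 z [43.  73.9 81.7]
orange11 16 mean [ 493.5 -240.    72.7] rect [ 469.6 -245.5] [63.7  8.2 13.3] pca 16.17 z [53.7 77.2 82.7]
foot 799 mean [ 562.5 -222.     5.8] rect [ 534.8 -227.3] [ 83.5 186.8  86.6] pca -10.41 z [3.5 5.8 8.1]
stop 78 mean [ 464.5 -221.6   71.6] rect [ 463.2 -222.1] [35.8 10.  87.3] pca 86.96 z [61.2 73.4 78.2]
timer [433.  -8.  50.]
greenrest [583.  -6.  10.]
spray [ 434. -382.  110.]
jar [429. 371. 100.]
tin [ 605. -489.    3.]
```

```bash
python3 - <<'E'
from h import *
b=dict(np.load('/tmp/top.npz'));P=cloud(b)
Q=P[200:290,515:639].reshape(-1,3);Q=Q[Q[:,2]>40]
print(np.nanpercentile(Q,[1,5,50,95,99],axis=0).round(0))
from scipy.spatial.transform import Rotation as Ro
s=manip.get_state();print(Ro.from_rotvec(s['tool_rot']).as_matrix().round(3))
E
```

```text
[[ 320. -796.   48.]
 [ 327. -782.   77.]
 [ 400. -662.  200.]
 [ 472. -591.  204.]
 [ 479. -590.  206.]]
[[ 0.965  0.261 -0.001]
 [ 0.261 -0.965  0.002]
 [-0.    -0.002 -1.   ]]
```

drive_tool:
  commands: "0.64 0.78 0.1 0;1.28 1.56 0.2 0;1.92 2.34 0.3 0;2.56 3.12 0.4 0;3.2 3.9 0.5 0;3.84 4.68 0.6 0;4.48 5.46 0.7 0;5.12 6.24 0.8 0;5.76 7.02 0.9 0;6.4 7.8 1.0 0"
  gripper: 0

```text
clock: 0.93
tcp_pos: [426.1, -313.6, 271.2]
tool_rot: [-3.114, -0.413, 0.001]
wrist_force: [0.0, -0.8, -0.6]
finger_gap: 1.0
```

drive_tool:
  commands: "0.3 0.5 0.1 -1;0.6 1 0.2 -2;0.9 1.5 0.3 -3;1.2 2 0.4 -3.2;1.4 2.1 0.5 -3.2;1.4 2.1 0.5 -3.2;1.4 2.1 0.5 -3.2;1.4 2.1 0.5 -3.2;1.4 2.1 0.5 -3.2;1.4 2.1 0.5 -3.2"

```text
clock: 1.77
tcp_pos: [480.4, -233.0, 291.0]
tool_rot: [3.139, -0.116, -0.001]
wrist_force: [0.2, -1.8, -0.5]
finger_gap: 0.997
```

```bash
cat > dk.py <<'E'
from h import *
s=manip.get_state();print(s['clock'],s['tcp_pos'].round(1),s['tool_rot'].round(3),s['wrist_force'].round(2),s['q'].round(2))
b=grab('wrist');cv2.imwrite('pics/w.png',b['frame'][:,:,::-1])
P=cloud(b);im=b['frame'];X,Y,Z=[P[...,i] for i in range(3)]
hsv=cv2.cvtColor(im,cv2.COLOR_RGB2HSV).astype(int);hh,ss,vv=[hsv[...,i] for i in range(3)]
dk=(np.abs(X-530)<120)&(np.abs(Y+228)<60)
fit(P[dk&(hh>100)&(hh<130)&(ss>130)&(Z>28)&(Z<42)],'blue')
o=dk&(hh<20)&(ss>120)&(Z>60)
for i,k in enumerate((X>540,X<540)):
    fit(P[o&k],f'pair{i}')
    for j,l in enumerate((Y>-230,Y<-230)): fit(P[o&k&l],f'orange{i}{j}')
fit(P[dk&(Z>3)&(Z<12)&(vv<110)&(ss<90)],'foot')
fit(P[dk&(Z>60)&(X<480)&(ss<80)],'stop')
E
python3 dk.py
```

```text
1.7667 [ 480.4 -233.   291. ] [ 3.139e+00 -1.160e-01 -1.000e-03] [ 0.21 -1.76 -0.45] [ 0.42  0.38 -0.02  1.67  0.01  1.1  -1.24]
blue 3570 mean [ 531.8 -227.4   35.2] rect [ 529.1 -227.3] [ 50.7 143.9  86.5] pca -1.09 z [33.8 35.2 36.5]
pair0 292 mean [ 584.8 -230.7   78. ] rect [ 584.8 -231. ] [38.  14.5 87.7] pca 85.94 z [72.1 78.1 83.5]
orange00 150 mean [ 585.7 -216.9   78.2] rect [ 585.4 -216.7] [ 9.5 14.4 86.5] pca 4.18 z [72.  78.4 83.6]
orange01 142 mean [ 583.8 -245.3   77.8] rect [ 584.1 -245.5] [ 9.1 14.4 85.8] pca 1.35 z [72.4 78.  83.5]
pair1 250 mean [ 493.9 -225.3   77.1] rect [ 483.8 -224.7] [37.4 37.3 85.9] pca 86.24 z [68.1 77.4 83.6]
orange10 135 mean [ 492.9 -212.8   76.5] rect [ 483.3 -215.6] [42.7 13.3 18.4] pca 20.11 z [64.3 77.3 83.5]
orange11 115 mean [ 495.  -239.9   77.8] rect [ 494.5 -239.8] [ 8.7 13.6 86.2] pca -4.39 z [72.1 77.4 83.6]
foot 2969 mean [ 528.3 -229.7    6.1] rect [ 530.3 -227.7] [ 84.7 189.5  86.7] pca -5.3 z [4.7 6.1 7.5]
stop 2474 mean [ 473.6 -244.8  306.6] rect [ 468.4 -228.4] [ 23.1 119.3   0. ] pca 88.91 z [ 76.5 331.1 357.7]
```

View pics/w.png

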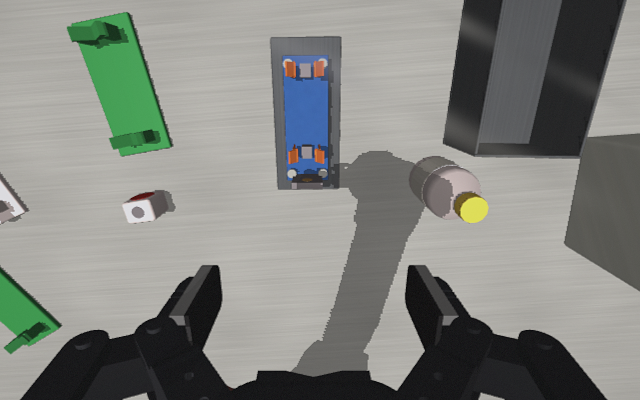

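drive_tool:
  commands: "0 1.02 0 0.4;0 2.04 0 0.8;0 3.06 0 1.2;0 4.08 0 1.6;-0.1 5.1 0 2;-0.2 6.12 0 2.4;-0.4 7.14 0 2.8;-0.6 8.16 0 3.2;-0.8 9.16 0 3.6;-0.9 10.16 0 3.9"

```text
clock: 2.65
tcp_pos: [444.4, 176.1, 291.6]
tool_rot: [3.096, 0.529, 0.0]
wrist_force: [0.9, -0.5, 0.5]
finger_gap: 1.0
```

drive_tool:
  commands: "0 0.6 -0.3 0;0 0.8 -0.6 0;0 0.8 -0.9 0;0 0.8 -1.2 0;0 0.8 -1.2 0;0 0.8 -1.2 0;0 0.8 -1.2 0;0 0.8 -1.2 0;0 0.8 -1.2 0;0 0.8 -1.2 0"

```text
clock: 3.48
tcp_pos: [445.8, 206.9, 243.9]
tool_rot: [-3.097, -0.526, -0.002]
wrist_force: [-0.8, 0.6, 0.1]
finger_gap: 1.002
```

```bash
python3 - <<'E'
from h import *
s=manip.get_state();print(s['clock'],s['tcp_pos'].round(1),s['tool_rot'].round(3),s['wrist_force'].round(2),s['q'].round(2))
b=grab('wrist');cv2.imwrite('pics/w2.png',b['frame'][:,:,::-1])
P=cloud(b);im=b['frame'];X,Y,Z=[P[...,i] for i in range(3)]
hsv=cv2.cvtColor(im,cv2.COLOR_RGB2HSV).astype(int);hh,ss,vv=[hsv[...,i] for i in range(3)]
pr=(np.abs(X-505)<110)&(np.abs(Y-237)<60)&(Z<65)
fit(P[pr&(Z>42)&(vv<70)],'black')
fit(P[pr&(Z>42)&(hh<25)&(ss>150)&(X>540)],'collar')
fit(P[pr&(Z>42)&(hh<30)&(ss>150)&(X<460)],'brass')
fit(P[pr&(Z>47)&(X>425)&(X<566)],'handle')
fit(P[pr&(Z>5)&(Z<11)&(ss<40)&(vv>120)],'restplate')
E
```

```text
3.4833 [445.8 206.9 243.9] [-3.097e+00 -5.260e-01 -2.000e-03] [-0.83  0.59  0.11] [-0.28  0.37 -0.28  1.85  0.12  0.94 -1.84]
black 2246 mean [492.7 236.2  53.7] rect [494.  236.5] [149.4  21.7  19.6] pca 20.05 z [48.8 54.3 56.4]
collar 33 mean [561.2 255.1  54.5] rect [556.2 259.2] [ 6.3 22.6 58.2] pca -29.98 z [51.6 54.5 56.5]
brass 15 mean [434.6 216.1  50.6] rect [434.5 215.4] [ 9.  21.  27.8] pca -57.03 z [49.1 50.7 51.7]
handle 3180 mean [500.2 238.4  53.8] rect [494.1 238.8] [150.9  25.9  19.8] pca 19.74 z [48.9 54.4 56.6]
restplate 5237 mean [502.3 238.3   8.1] rect [495.9 237.2] [160.2  70.   19.5] pca 18.98 z [6.7 8.1 9.4]
```

View pics/w2.png

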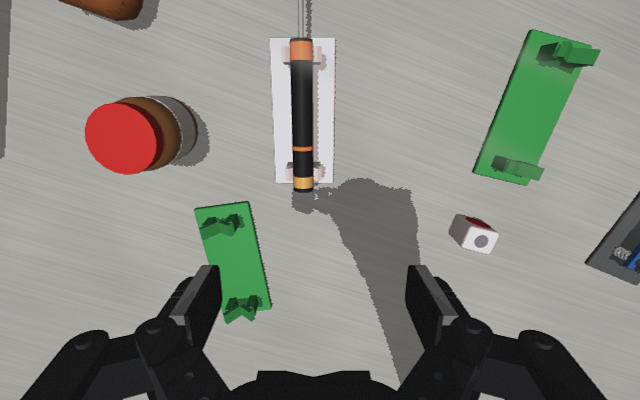

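The probe's handle runs straight in the rest, from collar (302,45) to brass butt (303,187), aligned with the tool. The green look-alikes are clear of the way.

drive_tool:
  commands: "0.6 0.36 -0.5 0;1.2 0.72 -1.2 0;1.2 0.72 -2.1 0;1.2 0.72 -3.0 0;1.2 0.72 -3.8 0;1.2 0.72 -4.4 0;1.2 0.72 -4.8 0;1.2 0.72 -5.1 0;1.2 0.72 -5.3 0;1.2 0.72 -5.38 0"

```text
clock: 4.37
tcp_pos: [493.2, 235.5, 27.0]
tool_rot: [3.097, 0.527, -0.002]
wrist_force: [-0.6, -0.7, -0.0]
finger_gap: 1.002
```

drive_tool:
  commands: "0 0 0 0;0 0 0 0;0 0 0 0;0 0 0 0;0 0 0 0;0 0 0 0;0 0 0 0;0 0 0 0;0 0 0 0;0 0 0 0"
  gripper: 1
  squeeze: 60

```text
clock: 5.2
tcp_pos: [493.9, 236.0, 29.0]
tool_rot: [-3.097, -0.527, -0.002]
wrist_force: [-1.0, 0.0, 6.3]
finger_gap: 0.239
```

drive_tool:
  commands: "0 0 0.2 0;0 0 0.5 0;0 0 0.9 0;0 0 1.4 0;0 0 1.9 0;0 0 2.4 0;0 0 2.9 0;0 0 3.3 0;0 0 3.6 0;0 0 3.75 0"

```text
clock: 6.03
tcp_pos: [493.9, 235.9, 179.9]
tool_rot: [-3.096, -0.527, -0.004]
wrist_force: [0.4, 1.0, -1.5]
finger_gap: 0.235
```

drive_tool:
  commands: "0.1 -0.5 0 -0.3;0.2 -1.2 0 -0.7;0.3 -2 0 -1.1;0.4 -3 0 -1.5;0.5 -4 0 -1.9;0.6 -5 0 -2.3;0.7 -6 0 -2.7;0.8 -7 0 -3.1;0.9 -8 0 -3.5;1 -9 0 -3.8"

```text
clock: 6.87
tcp_pos: [532.7, -126.2, 177.6]
tool_rot: [-3.14, 0.098, 0.002]
wrist_force: [1.5, -0.1, -2.4]
finger_gap: 0.237
```

drive_tool:
  commands: "0.1 -0.8 0 0;0.2 -1.4 0 0;0.3 -1.9 0 0;0.3 -2.3 0 0;0.3 -2.5 0 0;0.3 -2.6 0 0;0.3 -2.6 0 0;0.3 -2.6 0 0;0.3 -2.6 0 0;0.3 -2.6 0 0"

```text
clock: 7.7
tcp_pos: [545.7, -226.6, 178.2]
tool_rot: [-3.139, 0.092, -0.0]
wrist_force: [-0.5, -0.4, -1.4]
finger_gap: 0.239
```

```bash
cat > ck.py <<'E'
from h import *
import sys
s=manip.get_state();print(s['clock'],s['tcp_pos'].round(1),s['tool_rot'].round(4),s['wrist_force'].round(2),s['finger_gap'].round(3),s['ft_torque'].round(3))
fs=[]
for n in('top','scene','wrist'):
    b=grab(n);P=cloud(b);im=b['frame'];X,Y,Z=[P[...,i] for i in range(3)]
    c=s['tcp_pos'];hsv=cv2.cvtColor(im,cv2.COLOR_RGB2HSV).astype(int);hh,ss,vv=[hsv[...,i] for i in range(3)]
    g=(np.abs(Y-c[1])<40)&(Z>c[2]+0)&(Z<c[2]+45)
    fit(P[g&(X>c[0]+40)&(X<c[0]+90)],n+' front handle')
    fit(P[g&(X<c[0]-30)&(X>c[0]-90)&(Z<c[2]+32)],n+' rear handle')
    fit(P[g&(X>c[0]+90)&(X<c[0]+200)],n+' needle')
    fs.append(im)
a=cv2.resize(fs[0][150:250,340:450],None,fx=4,fy=4,interpolation=cv2.INTER_CUBIC)
cv2.imwrite(sys.argv[1],np.hstack([a,fs[2][:,:350]])[:,:,::-1])
E
python3 ck.py pics/k1.png
```

```text
Traceback (most recent call last):
  File "ck.py", line 3, in <module>
    s=manip.get_state();print(s['clock'],s['tcp_pos'].round(1),s['tool_rot'].round(4),s['wrist_force'].round(2),s['finger_gap'].round(3),s['ft_torque'].round(3))
                                                                                                                ^^^^^^^^^^^^^^^^^^^^^
AttributeError: 'float' object has no attribute 'round'
```

```bash
sed -i "s/s\['finger_gap'\].round(3)/s['finger_gap']/" ck.py; python3 ck.py pics/k1.png
```

```text
7.7 [ 545.7 -226.6  178.2] [-3.1393  0.0916 -0.    ] [-0.54 -0.37 -1.43] 0.23884669393533262 [-0.015  0.004  0.016]
top front handle 21 mean [ 612.  -222.5  198.7] rect [ 611.3 -222.3] [ 4.2 22.9 79.2] pca -7.84 z [194.8 198.2 205.4]
top rear handle 75 mean [ 495.5 -218.3  201.2] rect [ 494.3 -219. ] [ 9.6 42.7 86.1] pca -5.94 z [194.2 201.7 207.2]
top needle 64 mean [ 686.1 -236.5  196.9] rect [ 686.7 -236.6] [ 3.6 91.3 86.5] pca -3.39 z [194.3 196.7 200.3]
scene front handle 184 mean [ 609.9 -227.4  200.2] rect [ 610.9 -228.8] [21.6 49.8 85.5] pca -6.08 z [190.6 201.7 205.7]
scene rear handle 4
scene needle 98 mean [ 681.4 -232.6  195.3] rect [ 683.3 -232.8] [ 5.3 95.3 86.8] pca -3.35 z [193.6 195.3 196.7]
wrist front handle 5922 mean [ 606.9 -230.1  202.1] rect [ 610.5 -230.4] [22.3 50.6 86.9] pca -3.64 z [195.7 203.3 205.5]
wrist rear handle 932 mean [ 509.2 -224.7  202.6] rect [ 506.5 -224.4] [22.  19.1 87.3] pca -89.6 z [196.7 203.6 205.4]
wrist needle 990 mean [ 647.1 -232.3  196. ] rect [ 646.9 -232.3] [ 4.7 22.5 86.8] pca -3.57 z [194.5 196.  197.4]
```

View pics/k1.png

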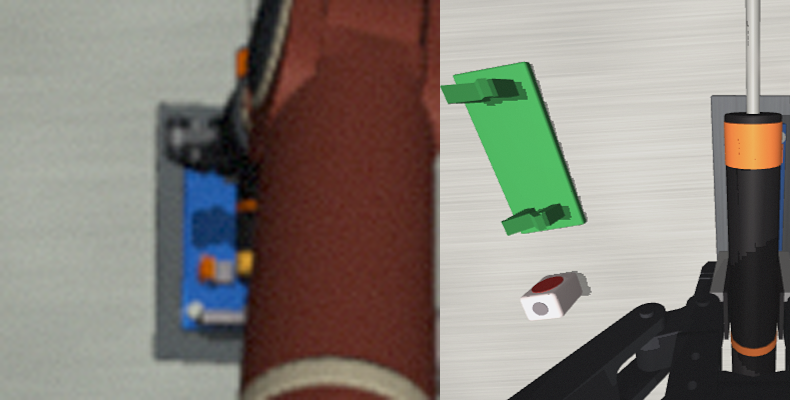

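```bash
python3 - <<'E'
from h import *
b=dict(np.load('/tmp/wrist.npz'));P=cloud(b);X,Y,Z=[P[...,i] for i in range(3)]
ax=-226.4-0.0611*(X-545.7);d=np.abs(Y-ax)
m=(Z>185)&(Z<212)
k=m&(d<10)&(d>5)&(X>590);print('front end',np.nanpercentile(X[k],[50,98,99.5,100]))
hsv=cv2.cvtColor(b['frame'],cv2.COLOR_RGB2HSV).astype(int)
for x0 in range(590,634,6):
    q=m&(X>x0)&(X<x0+6)&(np.abs(Y-ax)<14);print(x0,Y[q].min().round(1),Y[q].max().round(1),Z[q].max().round(1),np.percentile(Z[q],90).round(1))
# dock from wrist, visible parts
dk=(np.abs(X-530)<120)&(np.abs(Y+228)<60)
fit(P[dk&(Z>3)&(Z<9)],'foot')
fit(P[dk&(Z>33)&(Z<38)],'blue')
E
```

```text
front end [607.03539238 621.07655313 621.44199756 621.63040686]
590 -240.3 -218.4 206.3 205.0
596 -240.4 -218.5 206.3 205.0
602 -240.9 -218.9 207.2 205.5
608 -241.6 -219.4 206.7 205.5
614 -241.9 -219.4 206.4 205.4
620 -241.4 -220.0 205.7 204.2
626 -233.8 -229.0 197.7 197.0
632 -234.1 -229.2 197.9 197.1
foot 4993 mean [ 561.9 -231.4    6.1] rect [ 547.6 -229. ] [ 85.1 191.   86.4] pca -2.55 z [4.8 6.1 7.3]
blue 413 mean [ 538.  -252.7   35.2] rect [ 539.4 -252.7] [  3.6 121.5  86.4] pca -3.73 z [34.  35.1 36.2]
```

drive_tool:
  commands: "0 -0.03 -0.2 0;0 -0.06 -0.6 0;0 -0.06 -1.1 0;0 -0.06 -1.6 0;0 -0.06 -2 0;0 -0.06 -2.25 0;0 -0.06 -2.4 0;0 -0.06 -2.45 0;0 -0.06 -2.45 0;0 -0.06 -2.45 0"

```text
clock: 8.68
tcp_pos: [546.2, -230.9, 80.9]
tool_rot: [3.14, -0.095, 0.003]
wrist_force: [0.0, -0.6, -1.9]
finger_gap: 0.234
```

```bash
python3 - <<'E'
from h import *
s=manip.get_state();print(s['clock'],s['tcp_pos'].round(1),s['tool_rot'].round(4),s['wrist_force'].round(2))
b=grab('wrist');P=cloud(b);X,Y,Z=[P[...,i] for i in range(3)];im=b['frame']
hsv=cv2.cvtColor(im,cv2.COLOR_RGB2HSV).astype(int);hh,ss,vv=[hsv[...,i] for i in range(3)]
c=s['tcp_pos']
for x0 in (578,584,590,596,602,608,614): 
    q=(X>x0)&(X<x0+6)&(np.abs(Y+230)<13)&(Z>c[2]+12)&(Z<c[2]+32);print('handle',x0,len(Y[q]),(Y[q].min()+Y[q].max())/2,np.ptp(Y[q]),Z[q].max())
dk=(np.abs(X-530)<120)&(np.abs(Y+228)<60)
fit(P[dk&(Z>3)&(Z<9)],'foot');q=dk&(Z>4)&(Z<8);print('foot x',np.percentile(X[q],[1,50,99]))
o=dk&(hh<20)&(ss>120)&(Z>60)&(Z<84)&(X>570)&(X<595)&(np.abs(Y+231)>11)
fit(P[o&(Y>-231)],'o0');fit(P[o&(Y<-231)],'o1')
a=dict(np.load('/tmp/scene.npz'));a=grab('scene')['frame'][150:290,180:300]
cv2.imwrite('pics/k2.png',np.hstack([im[:,170:470],cv2.resize(a,(342,400),interpolation=cv2.INTER_CUBIC)])[:,:,::-1])
E
```

```text
8.6833 [ 546.2 -230.9   80.9] [ 3.1397e+00 -9.5400e-02  2.8000e-03] [ 0.02 -0.57 -1.92]
handle 578 727 -231.92329069030555 21.35444949682892 109.06093441008002
handle 584 753 -232.19102443498403 21.17447162724625 109.05376961639253
handle 590 771 -232.5740162921685 20.821665351323105 109.31241369880901
handle 596 804 -232.62850544651764 20.71364910989527 109.3989624907433
handle 602 830 -232.784606995645 20.194607300832956 109.5847562030816
handle 608 877 -233.08665930488027 19.757225072482868 109.50733612845053
handle 614 914 -233.07482064966592 19.793054310305337 109.68972672416535
foot 7801 mean [ 581.1 -230.7    6.1] rect [ 556.7 -229.4] [ 85.3 135.9  86.4] pca -6.82 z [4.9 6.1 7.2]
foot x [505.41146831 591.6852439  625.44170079]
o0 588 mean [ 587.1 -215.9   78.6] rect [ 586.6 -215.7] [ 7.9 14.7 86.1] pca -4.68 z [71.  79.4 83.4]
o1 375 mean [ 584.5 -247.7   80.9] rect [ 584.1 -247.9] [ 5.4 14.4 86.6] pca -1.92 z [77.9 81.5 83.6]
```

View pics/k2.png

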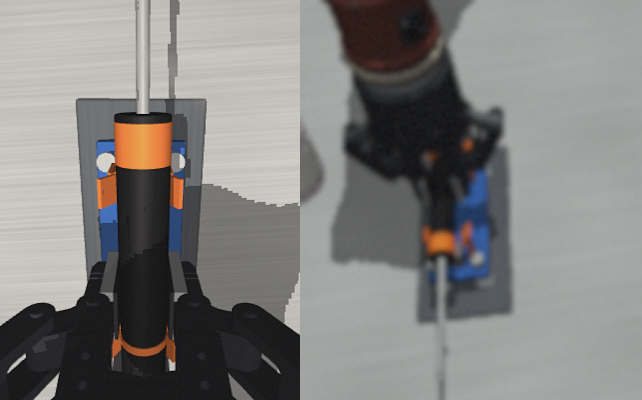

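Gripped handle is centred over the clips to about 1 mm in wrist view (handle column 143, fingers at 107 and 178). I'll nudge +1 mm in y and -1.5 mm in x, then go down slowly.

drive_tool:
  commands: "-0.02 0.015 -0.05 0;-0.04 0.03 -0.1 0;-0.04 0.03 -0.15 0;-0.04 0.03 -0.2 0;-0.04 0.03 -0.25 0;-0.04 0.03 -0.3 0;-0.04 0.03 -0.34 0;-0.04 0.03 -0.38 0;-0.04 0.03 -0.4 0;-0.04 0.03 -0.42 0"

```text
clock: 9.62
tcp_pos: [543.9, -229.5, 63.1]
tool_rot: [-3.14, 0.095, 0.0]
wrist_force: [0.3, 0.4, -1.6]
finger_gap: 0.237
```

drive_tool:
  commands: "0 0 -0.01 0;0 0 -0.02 0;0 0 -0.03 0;0 0 -0.04 0;0 0 -0.05 0;0 0 -0.06 0;0 0 -0.07 0;0 0 -0.08 0;0 0 -0.09 0;0 0 -0.1 0"

```text
clock: 10.45
tcp_pos: [544.2, -229.3, 59.6]
tool_rot: [-3.14, 0.095, -0.001]
wrist_force: [-0.7, 1.0, 3.5]
finger_gap: 0.237
```

drive_tool:
  commands: "0 0 -0.01 0;0 0 -0.02 0;0 0 -0.03 0;0 0 -0.04 0;0 0 -0.05 0;0 0 -0.06 0;0 0 -0.07 0;0 0 -0.08 0;0 0 -0.09 0;0 0 -0.1 0"

```text
clock: 11.28
tcp_pos: [544.3, -229.4, 55.7]
tool_rot: [-3.14, 0.095, -0.001]
wrist_force: [-1.0, 2.6, 6.2]
finger_gap: 0.234
```

drive_tool:
  commands: "0 0.005 -0.01 0;0 0.01 -0.02 0;0 0.015 -0.03 0;0 0.015 -0.04 0;0 0.015 -0.045 0;0 0.015 -0.05 0;0 0.015 -0.055 0;0 0.015 -0.06 0;0 0.015 -0.07 0;0 0.015 -0.075 0"

```text
clock: 12.12
tcp_pos: [544.5, -229.3, 53.2]
tool_rot: [3.139, -0.096, 0.002]
wrist_force: [-0.9, 1.8, 8.6]
finger_gap: 0.231
```

drive_tool:
  commands: "0 0 -0.005 0;0 0 -0.01 0;0 0 -0.015 0;0 0 -0.02 0;0 0 -0.025 0;0 0 -0.03 0;0 0 -0.035 0;0 0 -0.04 0;0 0 -0.045 0;0 0 -0.05 0"

```text
clock: 12.95
tcp_pos: [544.6, -229.3, 51.5]
tool_rot: [3.139, -0.096, 0.003]
wrist_force: [-1.1, 1.2, 9.7]
finger_gap: 0.234
```

drive_tool:
  commands: "0 0 -0.005 0;0 0 -0.01 0;0 0 -0.015 0;0 0 -0.02 0;0 0 -0.025 0;0 0 -0.03 0;0 0 -0.035 0;0 0 -0.04 0;0 0 -0.045 0;0 0 -0.05 0"

```text
clock: 13.78
tcp_pos: [544.7, -229.3, 49.8]
tool_rot: [3.139, -0.096, 0.003]
wrist_force: [-2.3, 1.5, 12.7]
finger_gap: 0.237
```

drive_tool:
  commands: "0 0 -0.005 0;0 0 -0.01 0;0 0 -0.015 0;0 0 -0.02 0;0 0 -0.025 0;0 0 -0.03 0;0 0 -0.035 0;0 0 -0.04 0;0 0 -0.045 0;0 0 -0.05 0"

```text
clock: 14.62
tcp_pos: [544.9, -229.4, 48.0]
tool_rot: [3.139, -0.096, 0.004]
wrist_force: [-1.5, 1.9, 13.2]
finger_gap: 0.24
```

drive_tool:
  commands: "0 0 -0.005 0;0 0 -0.01 0;0 0 -0.015 0;0 0 -0.02 0;0 0 -0.025 0;0 0 -0.03 0;0 0 -0.03 0;0 0 -0.03 0;0 0 -0.03 0;0 0 -0.03 0"

```text
clock: 15.45
tcp_pos: [545.0, -229.4, 47.0]
tool_rot: [3.139, -0.096, 0.004]
wrist_force: [-1.7, 1.9, 13.8]
finger_gap: 0.235
```

```bash
cat > pl.py <<'E'
from h import *
s=manip.get_state();c=s['tcp_pos'];print(s['clock'],c.round(1),s['wrist_force'].round(2),s['ft_torque'].round(2))
b=grab('wrist');P=cloud(b);X,Y,Z=[P[...,i] for i in range(3)];im=b['frame']
hsv=cv2.cvtColor(im,cv2.COLOR_RGB2HSV).astype(int);hh,ss,vv=[hsv[...,i] for i in range(3)]
q=(hh>100)&(hh<130)&(ss>130)&(np.abs(X-560)<70)&(np.abs(Y+230)<40)
for a,e in((520,550),(550,580),(580,615)):
    w=q&(X>a)&(X<e);print('plate',a,w.sum(),np.nanmedian(Z[w]).round(1) if w.sum() else '')
f=np.abs(Y+231)<85;w=f&(np.abs(Z-6)<3)&(np.abs(X-600)<30);print('foot z',np.median(Z[w]))
w=(np.abs(Y+231)<12)&(X>575)&(X<618)&(Z>c[2]);Q=P[w]
for a in(576,590,604):
    k=Q[(Q[:,0]>a)&(Q[:,0]<a+12)];print('handle',a,'top',np.percentile(k[:,2],95).round(1))
o=(hh<20)&(ss>120)&(X>570)&(X<600)&(np.abs(Y+231)>11)&(np.abs(Y+231)<30)
fit(P[o&(Y>-231)],'o0');fit(P[o&(Y<-231)],'o1')
cv2.imwrite('pics/p.png',im[:,:,::-1])
E
python3 pl.py
```

```text
15.45 [ 545.  -229.4   47. ] [-1.71  1.89 13.81] [ 0.44  0.35 -0.08]
plate 520 664 23.0
plate 550 732 23.1
plate 580 385 22.9
foot z 6.049770806215772
handle 576 top 74.1
handle 590 top 74.1
handle 604 top 74.5
o0 983 mean [ 587.3 -215.5   64.7] rect [ 583.8 -215.1] [ 9.7 20.2 89.5] pca -5.39 z [50.5 66.4 71.5]
o1 1023 mean [ 585.4 -246.8   65. ] rect [ 588.3 -247.1] [ 9.7 23.  88.8] pca 3.42 z [54.1 66.1 71.4]
```

Plate has sunk 12 mm evenly and the handle is level, about 10 mm above its seat: not snapped in yet. I'll press on gently.

drive_tool:
  commands: "0 0 -0.005 0;0 0 -0.01 0;0 0 -0.015 0;0 0 -0.02 0;0 0 -0.025 0;0 0 -0.03 0;0 0 -0.03 0;0 0 -0.03 0;0 0 -0.03 0;0 0 -0.03 0"

```text
clock: 16.33
tcp_pos: [545.1, -229.4, 45.9]
tool_rot: [3.139, -0.095, 0.005]
wrist_force: [-2.3, 2.4, 14.2]
finger_gap: 0.238
```

drive_tool:
  commands: "0 0 -0.005 0;0 0 -0.01 0;0 0 -0.015 0;0 0 -0.02 0;0 0 -0.025 0;0 0 -0.03 0;0 0 -0.03 0;0 0 -0.03 0;0 0 -0.03 0;0 0 -0.03 0"

```text
clock: 17.17
tcp_pos: [545.3, -229.4, 44.9]
tool_rot: [3.139, -0.095, 0.005]
wrist_force: [-1.3, 1.5, 14.0]
finger_gap: 0.237
```

```bash
python3 pl.py
```

```text
17.1667 [ 545.3 -229.4   44.9] [-1.26  1.48 13.99] [ 0.39  0.38 -0.14]
plate 520 627 21.8
plate 550 745 21.9
plate 580 414 21.6
foot z 6.0644852259084505
handle 576 top 72.0
handle 590 top 72.0
handle 604 top 72.3
o0 1021 mean [ 587.2 -215.3   63.1] rect [ 584.6 -214.9] [10.1 21.6 89.7] pca -4.82 z [49.4 64.8 70.1]
o1 1069 mean [ 585.3 -246.9   63.4] rect [ 587.9 -247.2] [10.  22.7 88.9] pca 3.01 z [52.6 64.7 70.1]
```

drive_tool:
  commands: "0 0 -0.005 0;0 0 -0.01 0;0 0 -0.015 0;0 0 -0.02 0;0 0 -0.025 0;0 0 -0.03 0;0 0 -0.03 0;0 0 -0.03 0;0 0 -0.03 0;0 0 -0.03 0"

```text
clock: 18.05
tcp_pos: [545.6, -229.4, 42.9]
tool_rot: [3.139, -0.095, 0.007]
wrist_force: [1.5, 0.3, 2.0]
finger_gap: 0.235
```

drive_tool:
  commands: "0 0 -0.005 0;0 0 -0.01 0;0 0 -0.015 0;0 0 -0.02 0;0 0 -0.025 0;0 0 -0.025 0;0 0 -0.025 0;0 0 -0.025 0;0 0 -0.025 0;0 0 -0.025 0"

```text
clock: 18.88
tcp_pos: [545.0, -229.3, 41.4]
tool_rot: [3.139, -0.095, 0.004]
wrist_force: [0.0, 0.9, 8.3]
finger_gap: 0.236
```

```bash
python3 pl.py
```

```text
18.8833 [ 545.  -229.3   41.4] [0.03 0.94 8.28] [ 0.25  0.06 -0.09]
plate 520 453 27.6
plate 550 757 27.7
plate 580 898 27.5
foot z 6.047184981633834
handle 576 top 68.7
handle 590 top 68.7
handle 604 top 69.1
o0 1077 mean [ 587.3 -216.    69.4] rect [ 584.4 -215.6] [24.2  8.7  0. ] pca -3.59 z [52.8 71.4 76.1]
o1 1125 mean [ 585.5 -246.2   69.1] rect [ 584.8 -246.4] [ 8.9 15.6 89.4] pca 0.68 z [51.  71.1 76. ]
```

It has snapped in: the force fell, and the plate rose to put the seat about 57.6 mm up against an axis at about 57.8. Next I'll relax the push a little and slide towards the stop.

drive_tool:
  commands: "0 0 0.02 0;0 0 0.04 0;0 0 0.06 0;0 0 0.06 0;-0.02 0.001 0.06 0;-0.04 0.002 0.06 0;-0.06 0.004 0.06 0;-0.08 0.005 0.06 0;-0.08 0.005 0.06 0;-0.08 0.005 0.06 0"

```text
clock: 19.77
tcp_pos: [544.0, -229.3, 44.0]
tool_rot: [3.139, -0.095, 0.012]
wrist_force: [2.7, 1.0, 6.4]
finger_gap: 0.236
```

drive_tool:
  commands: "-0.003 0 0 0;-0.006 0 0 0;-0.01 0.001 0 0;-0.013 0.001 0 0;-0.016 0.001 0 0;-0.02 0.001 0 0;-0.023 0.001 0 0;-0.025 0.002 0 0;-0.025 0.002 0 0;-0.025 0.002 0 0"

```text
clock: 20.6
tcp_pos: [543.4, -229.3, 44.1]
tool_rot: [3.138, -0.095, 0.013]
wrist_force: [4.0, 1.3, 6.5]
finger_gap: 0.235
```

drive_tool:
  commands: "-0.01 0.001 0 0;-0.02 0.001 0 0;-0.03 0.002 0 0;-0.04 0.002 0 0;-0.05 0.003 0 0;-0.05 0.003 0 0;-0.05 0.003 0 0;-0.05 0.003 0 0;-0.05 0.003 0 0;-0.05 0.003 0 0"

```text
clock: 21.43
tcp_pos: [541.3, -229.1, 44.1]
tool_rot: [3.138, -0.095, 0.012]
wrist_force: [2.5, 0.1, 6.7]
finger_gap: 0.237
```

drive_tool:
  commands: "-0.01 0.001 0 0;-0.02 0.001 0 0;-0.03 0.002 0 0;-0.04 0.002 0 0;-0.05 0.003 0 0;-0.05 0.003 0 0;-0.05 0.003 0 0;-0.05 0.003 0 0;-0.05 0.003 0 0;-0.05 0.003 0 0"

```text
clock: 22.27
tcp_pos: [539.9, -229.0, 44.2]
tool_rot: [3.138, -0.094, 0.014]
wrist_force: [4.0, 1.3, 5.5]
finger_gap: 0.236
```

```bash
cat > sl.py <<'E'
from h import *
s=manip.get_state();c=s['tcp_pos'];print(s['clock'],c.round(1),s['wrist_force'].round(2),s['ft_torque'].round(2))
b=grab('wrist');P=cloud(b);X,Y,Z=[P[...,i] for i in range(3)];im=b['frame']
k=(np.abs(Y+233)<9)&(np.abs(Y+233)>4)&(Z>c[2]+5)&(Z<90)&(X>600);print('front end',np.nanpercentile(X[k],[98,99.5]),'top',np.percentile(Z[k],95))
q=(np.abs(Z-6)<2)&(np.abs(X-580)<60)&(np.abs(Y+230)<60);print('foot end',np.percentile(X[q],[98,99.5]))
cv2.imwrite('pics/sl.png',im[:,:,::-1])
E
python3 sl.py
```

```text
22.2667 [ 539.9 -229.    44.2] [3.96 1.35 5.55] [ 0.19 -0.79 -0.09]
front end [647.22811113 651.09521752] top 71.13334476796105
foot end [624.85137294 626.20285323]
```

drive_tool:
  commands: "-0.01 0.001 0 0;-0.02 0.001 0 0;-0.03 0.002 0 0;-0.04 0.002 0 0;-0.05 0.003 0 0;-0.05 0.003 0 0;-0.05 0.003 0 0;-0.05 0.003 0 0;-0.05 0.003 0 0;-0.05 0.003 0 0"

```text
clock: 23.15
tcp_pos: [539.9, -229.1, 44.7]
tool_rot: [3.138, -0.094, 0.021]
wrist_force: [7.0, 0.8, 5.7]
finger_gap: 0.239
```

drive_tool:
  commands: "-0.01 0.001 0 0;-0.02 0.001 0 0;-0.03 0.002 0 0;-0.04 0.002 0 0;-0.05 0.003 0 0;-0.05 0.003 0 0;-0.05 0.003 0 0;-0.05 0.003 0 0;-0.05 0.003 0 0;-0.05 0.003 0 0"

```text
clock: 23.98
tcp_pos: [539.9, -229.1, 45.2]
tool_rot: [3.137, -0.094, 0.028]
wrist_force: [9.2, 0.9, 5.2]
finger_gap: 0.237
```

The stop is reached: TCP x holds at 539.9 while fx rises to 9 N. I'll relieve the push, open the gripper and go up.

drive_tool:
  commands: "0.02 -0.001 0.015 0;0.04 -0.002 0.03 0;0.06 -0.003 0.045 0;0.08 -0.004 0.06 0;0.1 -0.005 0.075 0;0.1 -0.005 0.075 0;0.1 -0.005 0.075 0;0.1 -0.005 0.075 0;0.1 -0.005 0.075 0;0.1 -0.005 0.075 0"

```text
clock: 24.82
tcp_pos: [539.8, -229.0, 46.8]
tool_rot: [3.138, -0.094, 0.014]
wrist_force: [6.1, 1.1, 2.9]
finger_gap: 0.233
```

```bash
python3 pl.py
```

```text
24.8167 [ 539.8 -229.    46.8] [6.05 1.09 2.87] [ 0.04 -1.17 -0.03]
plate 520 831 33.0
plate 550 965 33.0
plate 580 888 32.8
foot z 6.060681205206004
handle 576 top 74.0
handle 590 top 74.5
handle 604 top 74.5
o0 1085 mean [ 587.2 -215.9   75.3] rect [ 582.1 -215.5] [ 8.9 23.5 90. ] pca -3.67 z [59.6 76.9 81.5]
o1 1149 mean [ 585.5 -246.2   75.1] rect [ 588.4 -246.6] [23.2  9.1  0.1] pca 2.79 z [60.5 76.5 81.4]
```

drive_tool:
  commands: "0.02 -0.001 0 0;0.04 -0.002 0.01 0;0.06 -0.003 0.02 0;0.06 -0.004 0.02 0;0.06 -0.005 0.02 0;0.06 -0.005 0.02 0;0.06 -0.005 0.02 0;0.06 -0.005 0.02 0;0.06 -0.005 0.02 0;0.06 -0.005 0.02 0"

```text
clock: 25.7
tcp_pos: [539.8, -229.0, 47.1]
tool_rot: [3.139, -0.095, 0.006]
wrist_force: [5.6, -0.6, 3.3]
finger_gap: 0.238
```

drive_tool:
  commands: "0 0 0 0;0 0 0 0;0 0 0 0;0 0 0 0;0 0 0 0;0 0 0 0;0 0 0 0;0 0 0 0;0 0 0 0;0 0 0 0"
  gripper: 0

```text
clock: 26.53
tcp_pos: [538.1, -228.5, 46.7]
tool_rot: [-3.14, 0.095, 0.0]
wrist_force: [-0.5, 0.1, 0.0]
finger_gap: 1.002
```

drive_tool:
  commands: "0 0 0.1 0;0 0 0.3 0;0 0 0.6 0;0 0 1 0;0 0 1.5 0;0 0 2 0;0 0 2.5 0;-0.4 0 3 0;-0.8 0 3.5 0;-1.2 0 4 0"

```text
clock: 27.37
tcp_pos: [489.7, -228.4, 208.9]
tool_rot: [3.14, -0.095, 0.002]
wrist_force: [-0.5, -0.3, 0.1]
finger_gap: 0.998
```

drive_tool:
  commands: "-0.3 0 0.3 0;-0.6 0 0.6 0;-0.9 0 0.9 0;-1.0 0 1 0;-1 0 1 0;-1 0 1 0;-1 0 1 0;-1 0 1 0;-1 0 1 0;-1 0 1 0"

```text
clock: 28.2
tcp_pos: [450.3, -228.3, 246.1]
tool_rot: [-3.139, 0.095, 0.001]
wrist_force: [0.6, 0.4, 0.2]
finger_gap: 0.997
```

```bash
python3 - <<'E'
from h import *
s=manip.get_state();print(s['clock'],s['tcp_pos'].round(1),s['wrist_force'].round(2),s['finger_gap'])
b=grab('wrist');P=cloud(b);X,Y,Z=[P[...,i] for i in range(3)];im=b['frame']
hsv=cv2.cvtColor(im,cv2.COLOR_RGB2HSV).astype(int);hh,ss,vv=[hsv[...,i] for i in range(3)]
dk=(np.abs(X-540)<110)&(np.abs(Y+228)<60)
w=dk&(hh>100)&(hh<130)&(ss>130)&(Z<42)&(Z>25);fit(P[w],'blue')
fit(P[dk&(Z>3)&(Z<9)],'foot')
ax=-228.2-0.0605*(X-539.7)
h=(np.abs(Y-ax)<13)&(Z>66)&(Z<82)&(vv<60)&(X>480)&(X<600);fit(P[h],'black handle')
for x0 in(505,520,535,550,565):
    q=(np.abs(X-x0)<5)&(np.abs(Y-ax)<14)&(Z>62)&(Z<85);print(x0,((Y-ax)[q].min()+(Y-ax)[q].max())/2,np.percentile(Z[q],95))
q=(np.abs(Y-ax)<9)&(np.abs(Y-ax)>4)&(Z>58)&(Z<85);print('handle ends',np.percentile(X[q],[0.2,1,99,99.8]))
u,v=316,0
cv2.imwrite('pics/end.png',cv2.resize(im[20:260,210:430],None,fx=2.5,fy=2.5,interpolation=cv2.INTER_CUBIC)[:,:,::-1])
E
```

```text
28.2 [ 450.3 -228.3  246.1] [0.55 0.36 0.19] 0.9968194213046011
blue 2134 mean [ 528.9 -227.7   35.1] rect [ 529.4 -227.7] [ 51.5 144.6  86.4] pca -4.64 z [33.8 35.1 36.4]
foot 5163 mean [ 539.2 -229.3    6.1] rect [ 529.4 -220.7] [ 99.5 186.2  86.4] pca -3.51 z [4.6 6.1 7.4]
black handle 2156 mean [ 539.  -228.4   73.8] rect [ 539.3 -228.3] [ 21.  113.2  86.4] pca -3.8 z [69.8 74.4 76.4]
505 -0.09222662195655573 76.47751576060975
520 -0.682402372203228 76.4163128334432
535 -0.2746169144761126 76.4525435057213
550 -0.32897390551129035 76.40792941863664
565 -0.4643660807119403 76.53634553590489
handle ends [457.34360147 459.00818968 604.86903189 606.24880028]
```

View pics/end.png

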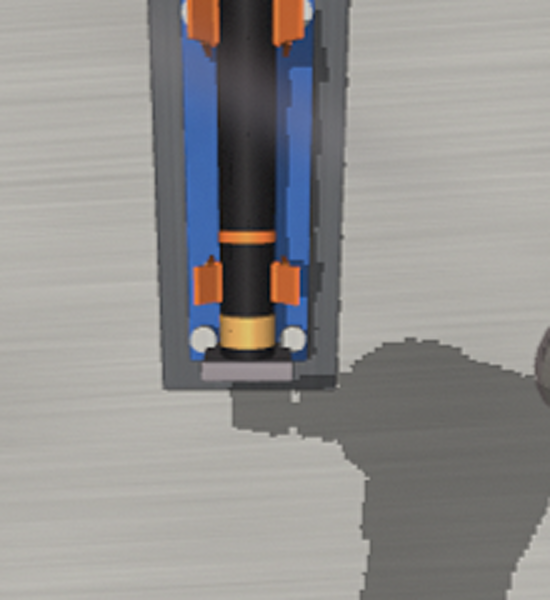

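```bash
python3 - <<'E'
from h import *
b=dict(np.load('/tmp/wrist.npz'));P=cloud(b);X,Y,Z=[P[...,i] for i in range(3)]
ax=-228.2-0.0605*(X-539.7);d=np.abs(Y-ax)
c=np.nonzero((d<4)&(X>455)&(X<480)&(Z>20));u=int(np.median(c[1]))
for v in range(155,172):print(v,P[v,u].round(1),b['frame'][v,u])
q=(d<10)&(d>5)&(Z>58)&(Z<85)&(X>600);print('front',np.percentile(X[q],[95,99,100]) if q.sum() else q.sum())
E
```

```text
155 [ 467.4 -210.7   36. ] [63 69 96]
156 [ 466.1 -210.5   34.6] [63 66 89]
157 [ 465.7 -210.7   38.3] [63 52 41]
158 [ 466.  -211.    45.4] [49 44 45]
159 [ 466.  -211.3   50.9] [45 44 46]
160 [ 466.  -211.5   56.1] [51 47 49]
161 [ 466.  -211.8   61. ] [50 47 48]
162 [ 465.7 -211.9   64.8] [55 52 54]
163 [ 465.8 -212.2   70.1] [51 48 50]
164 [ 465.8 -212.4   74.5] [72 68 70]
165 [ 465.3 -212.5   76.8] [138 131 134]
166 [ 464.2 -212.4   76.4] [154 146 149]
167 [ 463.5 -212.4   77.7] [152 143 147]
168 [ 462.3 -212.3   77.1] [149 141 145]
169 [ 461.6 -212.2   78. ] [150 142 144]
170 [ 460.3 -212.1   76.9] [149 141 145]
171 [ 459.3 -212.    77.1] [143 135 139]
front [606.36245119 606.86517541 607.22828347]
```

```bash
python3 - <<'E'
from h import *
b=dict(np.load('/tmp/wrist.npz'));P=cloud(b)
for v in range(150,170):print(v,P[v,309].round(1),b['frame'][v,309])
print(P[0,309])
E
```

```text
150 [ 479.4 -225.2   77.3] [220 190 106]
151 [ 477.9 -225.1   74.8] [221 190 106]
152 [ 477.2 -225.    76. ] [221 192 107]
153 [ 476.4 -225.    76.9] [221 192 107]
154 [ 475.5 -224.9   77.2] [220 190 107]
155 [ 474.2 -224.8   75.8] [221 191 107]
156 [ 473.1 -224.8   75.1] [222 192 107]
157 [ 472.3 -224.7   76.1] [222 193 107]
158 [ 471.4 -224.7   76.5] [222 190 106]
159 [ 470.4 -224.6   76.1] [173 148  88]
160 [ 469.3 -224.5   75.5] [42 43 49]
161 [ 468.3 -224.4   75.6] [51 50 51]
162 [ 467.4 -224.4   76.1] [52 50 52]
163 [ 466.3 -224.3   75.7] [49 48 48]
164 [ 465.3 -224.3   75.8] [65 62 63]
165 [ 464.8 -224.2   77.9] [139 131 134]
166 [ 463.5 -224.1   76.5] [156 148 151]
167 [ 462.5 -224.1   76.6] [152 144 148]
168 [ 461.8 -224.    77.8] [151 143 146]
169 [ 460.9 -224.    78.4] [150 141 145]
[ 605.38109906 -233.42555386   75.67180389]
```

The handle's top runs without a gap up to the stop face, so the butt is seated. I'll hand it in.

```bash
python3 -c "
from bench import manip
print(manip.close_job())"
```

```text
the job is handed in; nothing more can be done
None
```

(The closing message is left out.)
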